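Clip a border tile into the sprung decorating jig

TASK

Take the blank border tile off the sloping stand and clip it into the wooden decorating jig, ready for stencilling: tuck one end under the lip of the sprung stop, push the stop back, lay the tile down between the guides and let the spring slide it home under the lip of the fixed fence. It must end flat on the pocket floor, square, held between stop and fence under both lips. Leave the slip bulb, the small bowl and the brush where they are.

Things in the scene. Friction and masses are not known exactly. Their poses are not given: they have to be found in the camera images.
- tile: Plain terracotta border tile, 140 mm long (its x), 64 wide (y), 16 thick (z), 0.22 to 0.34 kg, alike both ways round. Origin: centre of its underside. It starts on the stand, sloping 35 degrees: +x end high, +z face up and towards the robot. Grip it across the 64 mm width at mid-length, square to its face; the stand leaves the sides free there.
- stand: Fixed light wooden stand, 52 mm wide, 150 mm long; two rails sloping 35 degrees carry the tile. They rise along the stand's +x; a ledge at the low end (-x) stops the tile. Origin: on the table, under its middle.
- jig: Fixed plywood jig, board 210 x 124 x 18 mm. Origin: on the table, under the centre of a seated tile; x from sprung stop (-x end) to fixed fence (+x), z up. Pocket floor: z = 18 mm. Four corner guides, 10 mm above the floor, bevelled tops, at |x| = 33 to 67 mm, inner faces at y = +-33 mm (1 mm play a side). For |x| < 33 mm finger cut-outs go down to the table: the board is only 56 mm wide there.
- stop (a joint): Travel of the sprung stop in m: 0 right out, up to 0.0115 pushed back (-x); springs back; 4.5 N at 0, 6.3 N at 4 mm, 9.7 N at the end. 0.004 with a seated tile. The gap between the lips never exceeds 139.5 mm, so a level tile cannot drop in: tuck one end under this lip sloping 5 to 20 degrees, far end high, and push the stop back 9 mm or more before the high end comes down past the fence's lip.
- seat (a point): Centre of the pocket floor, 18 mm above the jig's origin, in the jig's axes: where the centre of the tile's underside belongs.
- slip_bulb: Bystander: black rubber bulb with a white nozzle, 56 x 96 x 56 mm, loose.
- glaze_bowl: Bystander: small dark bowl, 68 mm across, 36 mm high, loose.
- brush: Bystander: brush with a blue handle, 174 mm long, 12 mm thick, lying loose.
- fence (a point): Foot of the fixed fence's wooden face, on the pocket floor, 70 mm along the jig's x from the seat. A steel hold-down lip on top of the fence reaches 4 mm in over the pocket, from 18 to 22 mm above the floor. A seated tile's end touches this face, under the lip.
- stop_face (a point): Foot of the sprung stop's face, at floor height; moves with the stop (jig x = -66 mm when it is right out, y = 0). The stop is a 62 mm wide metal block with a steel lip that reaches 4 mm in over the pocket, from 18 to 22 mm above the floor. Behind it a fixed spring block, 22 mm high.

How it is judged:
By the outcome, as a careful person would: the job done as asked, in the order asked, and still so for the second after the job is handed in, with the robot touching nothing.
It also fails if it takes over 58 s, if anything falls off the work surface, if the arm or the gripper's body presses on something with over 40 N, if the wrist force passes 120 N, or if a joint passes its speed limit or range.

ROBOT

A 6-joint arm with a two-finger parallel gripper is mounted at the origin on a cart in front of the work surface, level with it; the furniture and walls round the work are solid. World frame = base frame: x ahead of the robot, y to its left, z up, the work surface at z = 0. Lengths are in mm, angles in rad, forces in N, time in s.
With the tool pointing down it reaches from about 350 to 775 mm from the base axis. Payload 7.3 kg.
Tool frame: the origin (TCP) lies midway between the tips of the shut fingers; the grasp point (between the pads) lies 19 mm behind it; z points along the fingers, y is the line along which they close (so a half turn about z gives the same grasp; the last joint's range is limited). The gripper opens to 92 mm and grips with 3 to 60 N. Pads are 19 mm wide; open, the fingers measure 130 mm over their backs; the gripper's body (75 mm by 190 mm) begins 47 mm behind the grasp point.
Start: joints at [-1.29, 0.342, 1.524, -0, 1.275, -0.146], TCP at [217.353, -477.915, 226.741] pointing down, gripper open.
Joint ranges: [-2.53, 2.53], [-0.77, 2.02], [0.04, 2.7], [-1, 4.14], [0.28, 2.66], [-3.11, 3.11]. Speed limits (rad/s): [2.57, 2.57, 3.14, 3.14, 3.14, 3.14].

INTERFACE

Orientations are given as [roll, pitch, yaw] about the fixed x, y, z axes, in that order (R = Rz(yaw) Ry(pitch) Rx(roll)).
In Python, from plant import monitor, optics, workorder gives the robot as it stands. The module is installed in compiled form; this text tells all that it offers.
- The arm moves only by the tool servo_tool, never from a script. Its arguments are lists of equal length, an entry for each row: "linear": the shift along the tool's x, y, z as a fraction of full scale, a list of three; "spin": the turn about the tool's z as a fraction of full scale. In form: {"linear": [[dx, dy, dz], ...], "spin": [spin, ...]}. A call has exactly 8 rows; each row shifts and turns the commanded pose from where the row before left it, along the tool's axes as they then stand; what a row does not reach is not made up. Full scale, the value 1, is 200 mm for a shift and 90 degrees for a turn. A row lasts 1/8 s, in which the tool goes at most 62.5 mm and 10.7 degrees, less where a joint would pass 70% of its speed; a pose out of reach is approached as far as the arm can. A call with a number of a shift or a turn outside -1 to 1 is refused whole. A call with a gripper value outside its range is refused whole. "hand" is the opening, from -1 (shut) to 1 (fully open), set as the call begins (left out, the last holds). The fingers move at their own pace and stop on an object; the grip force is fixed at half the most. Time passes only in rows, so rows that do not move let the fingers close, or fill a call up. It gives the time, the measured TCP pose, the force, the opening and the grip force at its end, in the units of the state.
- monitor.get_obs(): the state, without advancing time (a new reading comes with each control period).
- optics.capture(name): name is "side" or "top"; returns a dict with "frame" (480x640x3 uint8, blue, green, red), "K" (3x3 intrinsics, pixels), "world_to_cam" (4x4, takes a point from world to camera coordinates). Camera axes: x right, y down, z forward; pixel columns grow to the right and rows downward; lengths in mm; the calibration is good to about 2 mm. A picture is of the moment at which its call begins. There is no depth.
- workorder.close_job(): hands the job in; it is judged then, once.
The state is a dict: "time": time; "joint_positions": joint angles; "dq": joint speeds; "tau": joint torques, N m; "tool_pos": TCP position; "tcp_rot": TCP orientation; "contact_force": force on the tool from outside, world axes, zero at the start; "moment": the same for the moment, N m; "grip_width": finger opening in mm; "finger_force": force on a finger pad.
Only numpy, scipy, OpenCV 4.12 (cv2) and the standard library are available. Lean on these libraries where they do the work, as an engineer would, in place of code of your own. Each camera call takes 0.05 s, during which the arm holds its last target. There are 200 camera calls.

## Working session

There is one attempt and no reset: what is moved stays moved. The work goes in short steps, Python scripts to look and compute and a tool call to move; the robot and the scene stay as the last step left them, time stands still between calls to the robot, and variables do not carry over. Pictures are saved under pics/ and viewed, at most 10 in all, crops included, and the job is handed in when it is done.

Besides the shell and the picture viewer there is one more tool, called after "Request:" as name([rows], argument=value, ...), one row to a line, values as JSON. servo_tool: Moves the arm, as the interface text tells. Shift numbers are shares of 200 mm and turn numbers shares of 90 degrees, none past 1 either way. Its arguments: {"type":"object","properties":{"linear":{"type":"array","items":{"type":"array","items":{"type":"number","minimum":-1,"maximum":1}}},"spin":{"type":"array","items":{"type":"number","minimum":-1,"maximum":1}},"hand":{"type":"number"}},"required":["linear","spin"]}

```bash
mkdir -p pics
cat > h.py <<'E'
import numpy as np, cv2
from plant import monitor, optics, workorder
def cap(n,f=None):
    c=optics.capture(n)
    if f: cv2.imwrite('pics/'+f,c['frame'])
    return c
def proj(c,P):
    P=np.atleast_2d(P).astype(float);q=(c['world_to_cam']@np.c_[P,np.ones(len(P))].T)[:3];u=c['K']@q
    return (u[:2]/u[2]).T
def ray(c,uv):
    T=np.array(c['world_to_cam']);R=T[:3,:3];o=-R.T@T[:3,3]
    d=R.T@np.linalg.inv(c['K'])@np.array([uv[0],uv[1],1.]);return o,d/np.linalg.norm(d)
def onz(c,uv,z):
    o,d=ray(c,uv);return o+d*(z-o[2])/d[2]
def tri(cs,uvs):
    A=np.zeros((3,3));b=np.zeros(3);L=[ray(c,u) for c,u in zip(cs,uvs)]
    for o,d in L:
        M=np.eye(3)-np.outer(d,d);A+=M;b+=M@o
    p=np.linalg.solve(A,b);return p,[np.linalg.norm(np.cross(p-o,d)) for o,d in L]
E
python3 - <<'E'
from h import *
np.set_printoptions(precision=3,suppress=True)
for n in('side','top'):
    c=cap(n,n+'0.png');print(n,c['K'],c['world_to_cam'],ray(c,(320,240)))
print(monitor.get_obs())
E
```

```text
side [[496.699   0.    321.999]
 [  0.    496.699 241.973]
 [  0.      0.      1.   ]] [[   0.991   -0.13     0.024 -547.835]
 [  -0.048   -0.521   -0.852  187.633]
 [   0.124    0.843   -0.523  699.607]
 [   0.       0.       0.       1.   ]] (array([ 465.297, -563.561,  539.144]), array([ 0.12 ,  0.846, -0.52 ]))
top [[580.834   0.    330.438]
 [  0.    580.834 235.636]
 [  0.      0.      1.   ]] [[ -0.028  -1.     -0.013 166.764]
 [ -0.993   0.03   -0.115 597.181]
 [  0.115   0.01   -0.993 979.756]
 [  0.      0.      0.      1.   ]] (array([ 484.517,  139.321, 1044.121]), array([ 0.108,  0.028, -0.994]))
{'time': 0.1, 'joint_positions': array([-1.29 ,  0.343,  1.525, -0.   ,  1.275, -0.146]), 'dq': array([-0.001, -0.001, -0.003, -0.   , -0.001, -0.001]), 'tau': array([  0.003, -43.2  , -24.47 ,   0.072,   0.053,  -0.   ]), 'tool_pos': array([ 217.218, -477.555,  226.108]), 'tcp_rot': array([-3.14 , -0.   ,  0.427]), 'contact_force': array([-1.16 ,  0.376, -0.255]), 'moment': array([-0.018,  0.041,  0.025]), 'finger_force': 0.0, 'grip_width': 91.64056523323617}
```

View pics/top0.png

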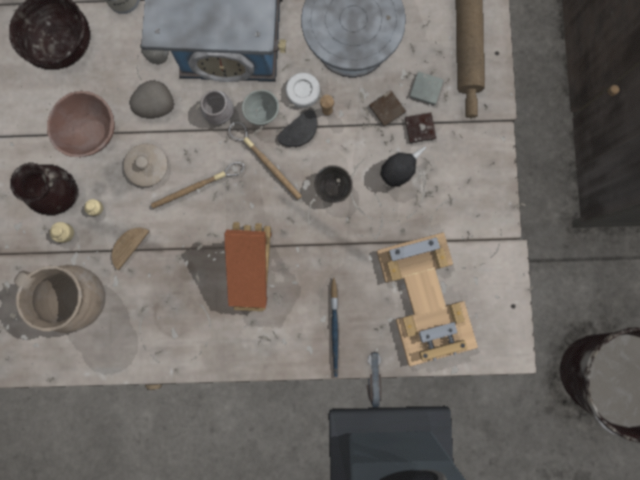

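View pics/side0.png

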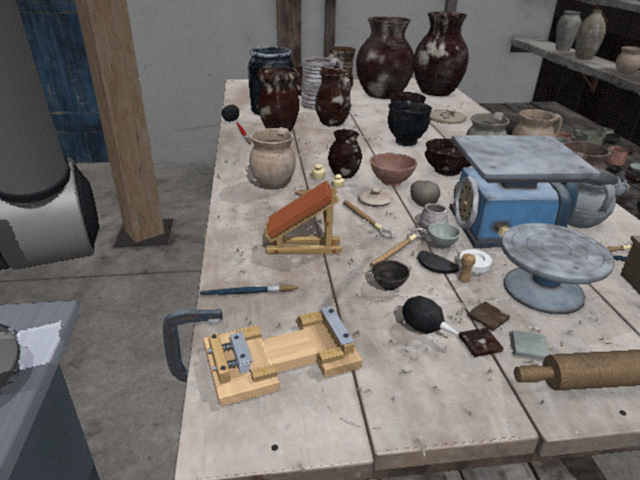

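Run:
```python
import cv2,numpy as np
t=cv2.imread('pics/top0.png');s=cv2.imread('pics/side0.png')
r=lambda im,x,y,w,h,k:cv2.resize(im[y:y+h,x:x+w],None,fx=k,fy=k,interpolation=cv2.INTER_CUBIC)
m=np.zeros((600,800,3),np.uint8)
a=r(t,370,225,110,145,4);m[:580,:440]=a      # top jig x4
a=r(s,200,295,170,115,2);m[0:230,445:785]=a   # side jig x2
a=r(t,215,215,65,105,3);m[235:550,445:640]=a   # top tile x3
a=r(s,255,170,75,95,2);m[235:425,645:795]=a
cv2.imwrite('pics/m1.png',m)
for n,im in(('top',t),('side',s)):
    h=cv2.cvtColor(im,cv2.COLOR_BGR2HSV);k=cv2.inRange(h,(3,140,60),(14,255,255))
    for c in cv2.findContours(k,0,1)[0]:
        if cv2.contourArea(c)>300: print(n,cv2.contourArea(c),cv2.boundingRect(c),cv2.approxPolyDP(c,3,True)[:,0].tolist(),cv2.boxPoints(cv2.minAreaRect(c)).round(1).tolist())
    k=cv2.inRange(h,(90,20,90),(125,120,220));
    for c in cv2.findContours(k,0,1)[0]:
        x,y,w,hh=cv2.boundingRect(c)
        if cv2.contourArea(c)>60 and ((n=='top' and 370<x<480 and 225<y<370) or(n=='side' and 200<x<370 and 295<y<410)): print(n,'lip',cv2.contourArea(c),(x,y,w,hh),cv2.boxPoints(cv2.minAreaRect(c)).round(1).tolist())
```

```text
top lip 118.5 (372, 359, 7, 43) [[371.8999938964844, 359.0], [377.0, 358.8999938964844], [378.20001220703125, 400.8999938964844], [373.0, 401.1000061035156]]
top lip 256.0 (421, 324, 34, 20) [[419.79998779296875, 332.29998779296875], [452.79998779296875, 323.5], [456.1000061035156, 336.0], [423.1000061035156, 344.79998779296875]]
top lip 316.5 (391, 240, 47, 19) [[390.3999938964844, 251.0], [435.3999938964844, 238.8000030517578], [437.6000061035156, 247.0], [392.6000061035156, 259.1000061035156]]
side 1327.0 (267, 182, 65, 55) [[326, 182], [269, 218], [269, 234], [274, 236], [329, 202], [331, 195]] [[261.0, 221.1999969482422], [325.6000061035156, 180.60000610351562], [336.20001220703125, 197.5], [271.6000061035156, 238.10000610351562]]
side lip 489.0 (226, 333, 26, 40) [[219.60000610351562, 338.79998779296875], [242.10000610351562, 331.29998779296875], [254.39999389648438, 368.20001220703125], [231.89999389648438, 375.70001220703125]]
side lip 443.0 (321, 306, 32, 39) [[320.1000061035156, 309.1000061035156], [330.5, 302.8999938964844], [353.0, 340.3999938964844], [342.6000061035156, 346.6000061035156]]
```

View pics/m1.png

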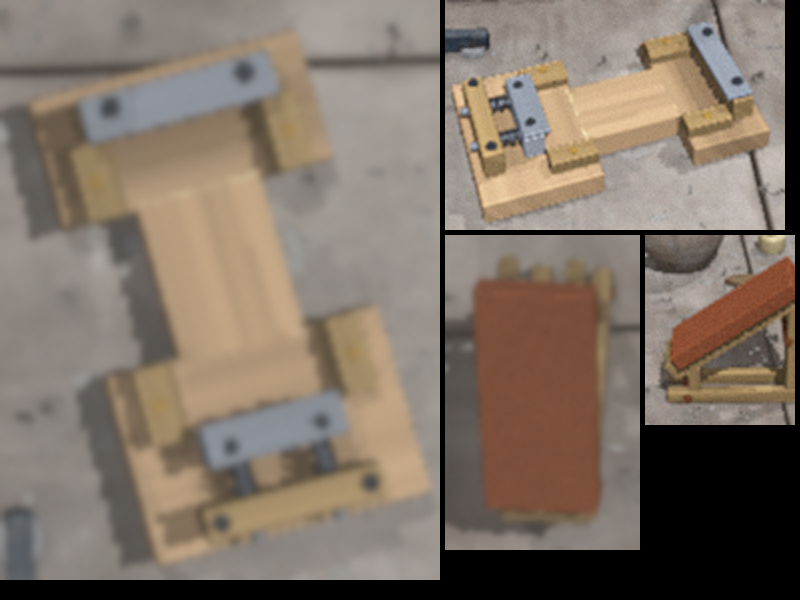

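Run:
```python
import cv2,numpy as np
t=cv2.imread('pics/top0.png');s=cv2.imread('pics/side0.png')
for im,p,b in((t,(247,270),(200,210,100,120)),(s,(300,205),(255,170,90,80))):
    h=cv2.cvtColor(im,cv2.COLOR_BGR2HSV);print(h[p[1],p[0]],im[p[1],p[0]])
    k=cv2.inRange(h,(0,110,40),(12,255,255))
    for c in cv2.findContours(k,0,1)[0]:
        if cv2.contourArea(c)>300: print(cv2.contourArea(c),cv2.approxPolyDP(c,2.5,True)[:,0].tolist())
m=np.zeros((600,800,3),np.uint8)
m[:600,:330]=cv2.resize(t[212:332,214:280],None,fx=5,fy=5,interpolation=cv2.INTER_CUBIC)
m[:600,340:800]=cv2.resize(s[165:265,256:332],(460,600),interpolation=cv2.INTER_CUBIC)
cv2.imwrite('pics/m2.png',m)
```

```text
[  9 132 126] [ 61  81 126]
2844.0 [[227, 231], [229, 304], [264, 307], [264, 232]]
[  7 153 147] [ 59  80 147]
1374.0 [[326, 181], [271, 215], [268, 233], [272, 237], [328, 203], [331, 194]]
```

View pics/m2.png

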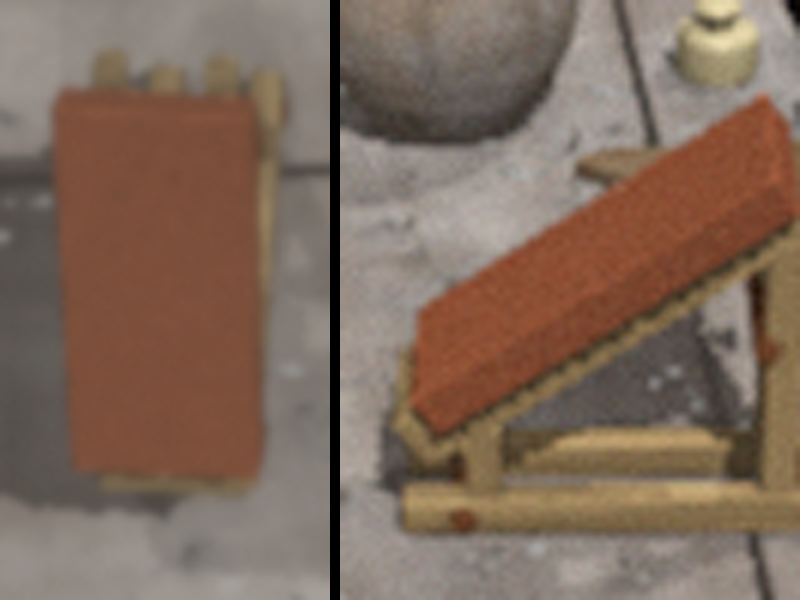

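```bash
cat > meas.py <<'E'
from h import *
np.set_printoptions(precision=1,suppress=True)
t=cap('top');s=cap('side')
T=[];
for n,a,b in(('HL',(226.4,233.4),(326.5,181.2)),('HR',(265,234),(329.5,195)),('LL',(229,306),(268.9,217)),('LR',(266,307),(268,231.3))):
    p,e=tri([t,s],[a,b]);T.append(p);print(n,p,np.array(e))
T=np.array(T);print('len',np.linalg.norm(T[0]-T[2]),np.linalg.norm(T[1]-T[3]),'wid',np.linalg.norm(T[0]-T[1]),np.linalg.norm(T[2]-T[3]))
ax=(T[0]+T[1]-T[2]-T[3]);ax/=np.linalg.norm(ax);print('axis',np.degrees(np.arctan2(ax[1],ax[0])),'slope',np.degrees(np.arcsin(ax[2])),'face ctr',T.mean(0))
d=T[1]+T[3]-T[0]-T[2];print('width yaw',np.degrees(np.arctan2(d[0],-d[1])))
print('fence lip (z 40)')
for a,b in(((390,249.5),(331,306.5)),((392.5,260.8),(322.5,309)),((437.5,238),(352.5,341)),((440,248.3),(345,343.5))):
    p,e=tri([t,s],[a,b]);print(p,np.array(e),onz(t,a,40),onz(s,b,40))
print('stop lip');
S=lambda x,y:((x-445)/2+200,y/2+295)
for a,b in(((420,332),S(505,82)),((453.8,323),None),((457,332),None),((423.3,342.5),None)):
    print(onz(t,a,40))
for b in ((505,80),(528,74),(550,122),(522,132)):print(' side',onz(s,S(*b),40))
B=np.array([onz(t,a,18) for a in((377.5,251),(444.3,233.8),(477,346.8),(411.3,366.3))]);print('board',B,B.mean(0))
print('L',np.linalg.norm(B[0]-B[3]),np.linalg.norm(B[1]-B[2]),'W',np.linalg.norm(B[0]-B[1]),np.linalg.norm(B[2]-B[3]))
x=B[0]+B[1]-B[2]-B[3];print('yaw',np.degrees(np.arctan2(x[1],x[0])))
for v in ((453,85),(566,62),(603,190),(487,220),(768,138)): print(' side board',onz(s,S(*v),18),onz(s,S(*v),0))
E
python3 meas.py
```

```text
HL [599.1 312.8 134.2] [0.3 0.3]
HR [596.2 251.7 134.5] [0.3 0.3]
LL [485.1 324.7  53.7] [0.5 0.5]
LR [481.4 261.4  57.3] [0.2 0.2]
len 139.99317899280769 138.7090632826002 wid 61.205669384417604 63.472813870190315
axis -5.3973894458142215 slope 34.45229388254455 face ctr [540.4 287.6  94.9]
width yaw -3.0661414916987693
fence lip (z 40)
[573.2  46.9  39.2] [0.9 0.9] [574.   46.9  40. ] [572.2  45.9  40. ]
[556.3  43.   38.4] [1.9 1.9] [554.3  43.3  40. ] [557.9  41.1  40. ]
[591.6 -36.2  40.5] [0.1 0.1] [591.6 -36.2  40. ] [591.8 -35.6  40. ]
[576.7 -40.   40.4] [3.2 3.2] [573.5 -39.7  40. ] [580.  -39.6  40. ]
stop lip
[431.5   1.5  40. ]
[445.  -56.8  40. ]
[429.7 -61.4  40. ]
[413.7  -3.3  40. ]
 side [415.4  -4.4  40. ]
 side [432.    0.4  40. ]
 side [447.5 -50.7  40. ]
 side [428.3 -58.3  40. ]
board [[573.9  67.   18. ]
 [601.1 -52.5  18. ]
 [402.2 -99.   18. ]
 [372.1  16.1  18. ]] [487.4 -17.1  18. ]
L 208.12290269753294 204.20676219618645 W 122.56632884451528 119.04226694947953
yaw 13.669714594193955
 side board [374.4  18.7  18. ] [371.3  38.9   0. ]
 side board [459.9  36.2  18. ] [459.7  56.9   0. ]
 side board [481.2 -95.8  18. ] [481.8 -79.7   0. ]
 side board [ 405.1 -112.7   18. ] [403.  -97.2   0. ]
 side board [601.5 -60.7  18. ] [606.3 -43.3   0. ]
```

Request:
servo_tool([
  [0,0,0],
  [0,0,0],
  [0,0,0],
  [0.08,-0.245,0],
  [0.08,-0.245,0],
  [0.08,-0.245,0],
  [0.08,-0.245,0],
  [0.08,-0.245,0],
], spin=[0.109,0.109,0.109,0,0,0,0,0], hand=1)

```text
time: 1.2
tool_pos: [318.6, -239.2, 226.7]
tcp_rot: [3.141, -0.0, -0.087]
contact_force: [1.1, -0.1, -0.4]
grip_width: 91.9
finger_force: 0.0
```

Request:
servo_tool([
  [0.08,-0.245,0],
  [0.08,-0.245,0],
  [0.08,-0.245,0],
  [0.08,-0.245,0],
  [0.08,-0.245,0],
  [0.08,-0.245,0],
  [0.08,-0.245,0],
  [0.08,-0.245,0],
], spin=[0,0,0,0,0,0,0,0])

```text
time: 2.2
tool_pos: [480.2, 140.4, 226.6]
tcp_rot: [3.141, -0.0, -0.087]
contact_force: [1.8, -0.9, 1.2]
grip_width: 91.7
finger_force: 0.0
```

```bash
cat > go.py <<'E'
import sys;from h import *
# go.py x y z yawdeg : shift needed (fractions) after the spin, and spin
o=monitor.get_obs();g=np.array(list(map(float,sys.argv[1:4])));yw=np.radians(float(sys.argv[4]))
R=np.array([[np.cos(yw),np.sin(yw),0],[np.sin(yw),-np.cos(yw),0],[0,0,-1]])
print('t',round(o['time'],2),'tcp',np.round(o['tool_pos'],1),'rot',np.round(o['tcp_rot'],3),'F',np.round(o['contact_force'],1),'grip',round(o['grip_width'],1),round(o['finger_force'],1))
print('shift frac',np.round(R.T@(g-o['tool_pos'])/200,4),'spin',round(-(np.degrees(yw-o['tcp_rot'][2]))/90,4))
E
python3 go.py 545 287.2 69.4 -4.9
```

```text
t 2.2 tcp [480.2 140.4 226.6] rot [ 3.141 -0.    -0.087] F [ 1.8 -0.9  1.2] grip 91.7 0.0
shift frac [ 0.26   -0.7591  0.7861] spin -0.0007
```

Request:
servo_tool([
  [0.08,-0.24,0],
  [0.08,-0.24,0],
  [0.07,-0.2,0],
  [0,0,0.1],
  [0,0,0.1],
  [0,0,0],
  [0,0,0],
  [0,0,0],
], spin=[0,0,0,0,0,0,0,0])

```text
time: 3.2
tool_pos: [538.0, 270.2, 187.8]
tcp_rot: [-3.141, -0.002, -0.087]
contact_force: [0.8, 0.0, 0.6]
grip_width: 91.7
finger_force: 0.0
```

```bash
python3 go.py 545 287.2 69.4 -4.9; python3 -c "
from h import *
t=cap('top','top1.png');s=cap('side','side1.png')
m=np.hstack([cv2.resize(t['frame'][190:340,180:300],(400,500)),cv2.resize(s['frame'][70:270,230:390],(400,500))]);cv2.imwrite('pics/m3.png',m)"
```

```text
t 3.2 tcp [538.  270.2 187.8] rot [-3.141e+00 -2.000e-03 -8.700e-02] F [0.8 0.  0.6] grip 91.7 0.0
shift frac [ 0.0278 -0.0879  0.5921] spin -0.001
```

View pics/m3.png

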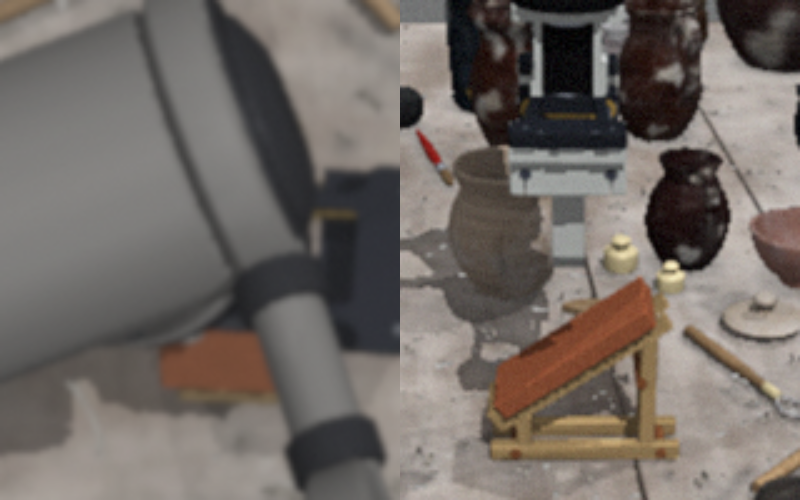

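Request:
servo_tool([
  [0.028,-0.088,0],
  [0,0,0.15],
  [0,0,0.1],
  [0,0,0.1],
  [0,0,0.08],
  [0,0,0],
  [0,0,0],
  [0,0,0],
], spin=[0,0,0,0,0,0,0,0])

```text
time: 4.3
tool_pos: [545.1, 287.4, 101.7]
tcp_rot: [-3.141, -0.002, -0.087]
contact_force: [0.8, 0.2, -0.2]
grip_width: 91.4
finger_force: 0.0
```

```bash
python3 go.py 545 287.2 69.4 -4.9; python3 -c "
from h import *
s=cap('side','side2.png')
x,y=proj(s,[[538,210,187.8],[538,224,187.8],[538,205,187.8]]).round(1),0
print(x)
o=monitor.get_obs()['tool_pos'];print(proj(s,o+np.array([[-9,-65,0],[9,-65,0],[0,-65,19]])).round(1))
cv2.imwrite('pics/m4.png',cv2.resize(s['frame'][130:270,240:360],(600,700))[:600])"
```

```text
t 4.3 tcp [545.1 287.4 101.7] rot [-3.141e+00 -2.000e-03 -8.700e-02] F [ 0.8  0.2 -0.2] grip 91.4 0.0
shift frac [-0.0003  0.0009  0.1614] spin -0.0008
[[300.  178.8]
 [299.3 175.4]
 [300.3 180. ]]
[[298.2 219.7]
 [308.1 219.3]
 [303.2 210.2]]
```

View pics/m4.png

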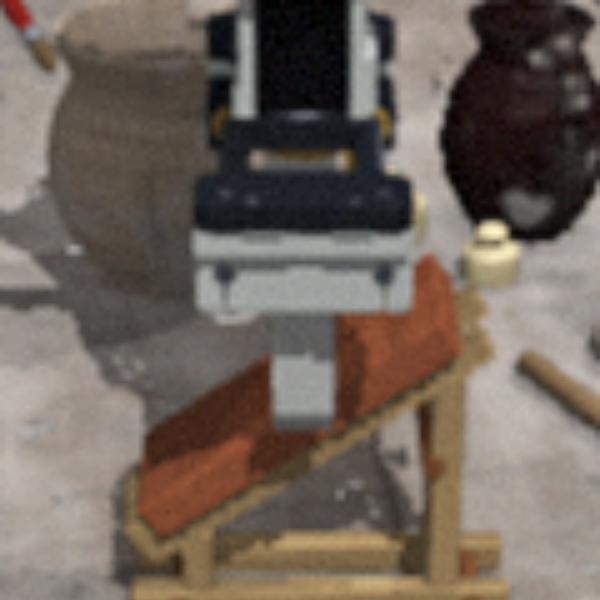

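Request:
servo_tool([
  [0.005,0,0.05],
  [0,0,0.05],
  [0,0,0.058],
  [0,0,0],
  [0,0,0],
  [0,0,0],
  [0,0,0],
  [0,0,0],
], spin=[0,0,0,0,0,0,0,0])

```text
time: 5.35
tool_pos: [545.6, 287.1, 69.3]
tcp_rot: [-3.141, -0.0, -0.087]
contact_force: [-1.0, -0.5, -0.6]
grip_width: 91.8
finger_force: 0.0
```

Request:
servo_tool([
  [0,0,0],
  [0,0,0],
  [0,0,0],
  [0,0,0],
  [0,0,0],
  [0,0,0],
  [0,0,0],
  [0,0,0],
], spin=[0,0,0,0,0,0,0,0], hand=-1)

```text
time: 6.35
tool_pos: [545.8, 287.2, 69.2]
tcp_rot: [-3.141, -0.001, -0.087]
contact_force: [1.8, 2.1, -0.3]
grip_width: 63.8
finger_force: 30.0
```

Request:
servo_tool([
  [0,0,-0.05],
  [0,0,-0.1],
  [0,0,-0.15],
  [0,0,-0.2],
  [0,0,0],
  [0,0,0],
  [0,0,0],
  [0,0,0],
], spin=[0,0,0,0,-0.05,-0.05,-0.05,-0.052])

```text
time: 7.35
tool_pos: [544.7, 286.5, 168.9]
tcp_rot: [3.141, 0.002, 0.233]
contact_force: [-0.0, 0.6, -3.5]
grip_width: 63.7
finger_force: 30.0
```

Request:
servo_tool([
  [-0.03,0.08,0],
  [-0.07,0.19,0],
  [-0.08,0.21,0],
  [-0.09,0.24,0],
  [-0.09,0.24,0],
  [-0.08,0.21,0],
  [-0.06,0.16,0],
  [-0.03,0.08,0],
], spin=[0,0,0,0,0,0,0,0])

```text
time: 8.35
tool_pos: [505.6, -13.9, 169.2]
tcp_rot: [3.141, 0.001, 0.227]
contact_force: [-0.2, -0.1, -2.6]
grip_width: 63.8
finger_force: 30.0
```

```bash
python3 go.py 506.8 -11.6 81 13.2
```

```text
t 8.35 tcp [505.6 -13.9 169.2] rot [3.141e+00 1.000e-03 2.270e-01] F [-0.2 -0.1 -2.6] grip 63.8 30.0
shift frac [ 0.0086 -0.0099  0.4412] spin -0.0024
```

Request:
servo_tool([
  [0.009,-0.01,0],
  [0,0,0.1],
  [0,0,0.15],
  [0,0,0.1],
  [0,0,0.05],
  [0,0,0],
  [0,0,0],
  [0,0,0],
], spin=[-0.002,0,0,0,0,0,0,0])

```text
time: 9.35
tool_pos: [508.6, -9.3, 89.9]
tcp_rot: [3.141, -0.002, 0.234]
contact_force: [0.8, 0.1, -3.6]
grip_width: 63.7
finger_force: 30.0
```

```bash
python3 go.py 506.8 -11.6 81 13.2; python3 -c "
from h import *
t=cap('top','top3.png');s=cap('side','side3.png')
cv2.imwrite('pics/m5.png',np.hstack([cv2.resize(t['frame'][225:370,375:480],(400,552),interpolation=2),cv2.resize(s['frame'][265:403,190:290],(400,552),interpolation=2)]))
cv2.imwrite('pics/m5.png',np.vstack([cv2.resize(s['frame'][250:410,195:375],(640,569),interpolation=2)]))"
```

```text
t 9.35 tcp [508.6  -9.3  89.9] rot [ 3.141e+00 -2.000e-03  2.340e-01] F [ 0.8  0.1 -3.6] grip 63.7 30.0
shift frac [-0.0114  0.0091  0.0446] spin 0.002
```

View pics/m5.png

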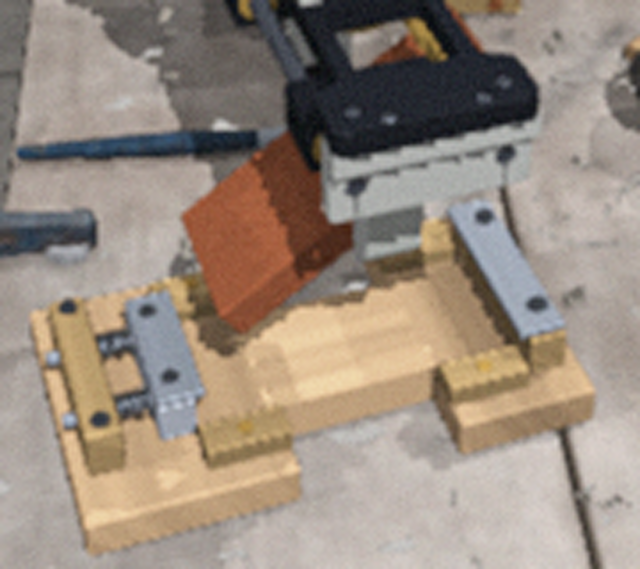

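Run:
```python
from h import *
np.set_printoptions(precision=1,suppress=True)
t=cap('top');s=cap('side');o=monitor.get_obs();p=o['tool_pos'];yw=o['tcp_rot'][2];print(p,yw)
def corners(c,th,yw):
    th=np.radians(th);Rz=np.array([[np.cos(yw),-np.sin(yw),0],[np.sin(yw),np.cos(yw),0],[0,0,1]]);Ry=np.array([[np.cos(th),0,-np.sin(th)],[0,1,0],[np.sin(th),0,np.cos(th)]])
    L=np.array([[-70,32,8],[-70,-32,8],[-70,-32,-8],[-70,32,-8]]);return c+(Rz@Ry@L.T).T
C=corners(p+[0,0,19],35,yw);print(C);print('side',proj(s,C));print('top',proj(t,C))
for n,c in(('top',t),('side',s)):
    h=cv2.cvtColor(c['frame'],cv2.COLOR_BGR2HSV);k=cv2.inRange(h,(0,105,40),(12,255,255))
    for q in cv2.findContours(k,0,1)[0]:
        x,y,w,hh=cv2.boundingRect(q)
        if cv2.contourArea(q)>60 and y>230: print(n,cv2.contourArea(q),cv2.approxPolyDP(q,2,True)[:,0].tolist())
```

```text
[508.2  -9.4  89.4] 0.23343002552513115
[[440.6   7.4  74.8]
 [455.4 -54.8  74.8]
 [464.3 -52.7  61.7]
 [449.5   9.6  61.7]]
side [[246.  310.2]
 [257.2 338.8]
 [264.1 344.5]
 [252.7 315.8]]
top [[419.1 327.5]
 [456.5 317.4]
 [453.3 311.9]
 [416.5 321.8]]
top 122.0 [[438, 321], [451, 320], [456, 315], [441, 312]]
side 1440.5 [[276, 287], [246, 310], [255, 337], [261, 343], [293, 319], [293, 313], [288, 314], [285, 311], [284, 298], [280, 296]]
```

Run:
```python
from h import *
np.set_printoptions(precision=2,suppress=True)
t=cap('top');s=cap('side')
yw=np.radians(13.3);X=np.array([np.cos(yw),np.sin(yw)]);Y=np.array([-X[1],X[0]])
im={'top':cv2.imread('pics/top0.png'),'side':cv2.imread('pics/side0.png')}
def show(n,c,q,z):
    for r in q:
        p=onz(c,r,z)[:2];print(n,r,'along',p@X,'lat',p@Y)
h=cv2.cvtColor(im['top'],cv2.COLOR_BGR2HSV)
show('fence',t,[(390.4,251),(435.4,238.8),(437.6,247),(392.6,259.1),(414,249)],40)
show('stop',t,[(419.8,332.3),(452.8,323.5),(456.1,336),(423.1,344.8)],40)
k=cv2.inRange(h,(8,60,100),(28,200,255));k[:, :372]=0;k[:228]=0;k[372:]=0;k[:,482:]=0
c=max(cv2.findContours(k,0,1)[0],key=cv2.contourArea);b=cv2.boxPoints(cv2.minAreaRect(c));print(cv2.contourArea(c));show('board',t,b.tolist(),18)
P=np.array([onz(t,q,18)[:2] for q in c[:,0]]);r=cv2.minAreaRect(P.astype(np.float32));print(r,np.array(r[0])@X,np.array(r[0])@Y)
# waist edges (|y|=28) 
a=P@X;l=P@Y;m=abs(a-483)<22
for sg in(1,-1):
    q=m&((l+127)*sg>0);f=np.polyfit(a[q],l[q],1);print('waist',sg,q.sum(),np.polyval(f,483),np.degrees(np.arctan(f[0])))
```

```text
fence (390.4, 251) along 566.6858050280938 lat -86.42049252567672
fence (435.4, 238.8) along 566.9914133564605 lat -167.46486897608116
fence (437.6, 247) along 552.2748370680778 lat -167.17302311393973
fence (392.6, 259.1) along 552.1571443196308 lat -86.31161330680322
fence (414, 249) along 559.4792871452651 lat -126.8025513424496
stop (419.8, 332.3) along 419.8162597822346 lat -97.37610066765978
stop (452.8, 323.5) along 419.65128426543765 lat -155.74398484242104
stop (456.1, 336) along 398.0101447556487 lat -155.24847566392046
stop (423.1, 344.8) along 398.1957670083987 lat -97.02760040034079
6808.0
board [376.01995849609375, 249.45162963867188] along 577.2991147153936 lat -65.00073482714433
board [444.907958984375, 230.42538452148438] along 578.3990228013473 lat -192.0841999969645
board [477.185302734375, 347.2916564941406] along 367.787798096908 lat -188.983705871128
board [408.29730224609375, 366.3179016113281] along 367.166689654724 lat -64.88220285924228
((489.108642578125, -14.913238525390625), (210.32928466796875, 124.20722961425781), 13.275738716125488) 472.55941084632184 -127.03256333912366
waist 1 25 -98.95334118710684 -0.3979684052988657
waist -1 25 -154.45553294382566 0.35701453000310307
```

Request:
servo_tool([
  [0,0.003,0.05],
  [0,0,0.05],
  [0,0,0.05],
  [0,0,0.03],
  [0,0,0.02],
  [0,0,0],
  [0,0,0],
  [0,0,0],
], spin=[0,0,0,0,0,0,0,0])

```text
time: 10.65
tool_pos: [508.4, -9.9, 49.4]
tcp_rot: [3.141, -0.001, 0.234]
contact_force: [0.2, -0.2, -3.1]
grip_width: 63.7
finger_force: 30.0
```

```bash
cat > j.py <<'E'
from h import *
o=monitor.get_obs();p=o['tool_pos'];yw=np.radians(13.3);X=np.array([np.cos(yw),np.sin(yw)]);Y=np.array([-X[1],X[0]])
f=o['contact_force']
print('t %.2f jig x %.1f lat %.1f tcpz %.1f yaw %.2f | Fx %.1f Fy %.1f Fz %.1f M'%(o['time'],p[:2]@X-483.3,p[:2]@Y+126.75,p[2],np.degrees(o['tcp_rot'][2]),f[:2]@X,f[:2]@Y,f[2]),np.round(o['moment'],2),round(o['grip_width'],1))
E
python3 j.py
```

```text
t 10.65 jig x 9.2 lat 0.2 tcpz 49.4 yaw 13.39 | Fx 0.2 Fy -0.2 Fz -3.1 M [ 0.03 -0.03  0.03] 63.7
```

Request:
servo_tool([
  [0,0,0.01],
  [0,0,0.01],
  [0,0,0.01],
  [0,0,0.01],
  [0,0,0.01],
  [0,0,0.01],
  [0,0,0],
  [0,0,0],
], spin=[0,0,0,0,0,0,0,0])

```text
time: 11.65
tool_pos: [509.5, -10.2, 37.9]
tcp_rot: [3.14, -0.003, 0.234]
contact_force: [3.9, 1.1, 6.5]
grip_width: 63.7
finger_force: 30.0
```

```bash
python3 j.py
```

```text
t 11.65 jig x 10.2 lat -0.3 tcpz 37.9 yaw 13.39 | Fx 4.1 Fy 0.2 Fz 6.5 M [-0.04 -0.37  0.  ] 63.7
```

Request:
servo_tool([
  [0,0,0.01],
  [0,0,0.01],
  [0,0,0.01],
  [0,0,0.01],
  [0,0,0.01],
  [0,0,0.01],
  [0,0,0],
  [0,0,0],
], spin=[0,0,0,0,0,0,0,0])

```text
time: 12.65
tool_pos: [507.7, -9.9, 24.8]
tcp_rot: [-3.141, 0.001, 0.234]
contact_force: [1.5, 0.2, 0.5]
grip_width: 64.1
finger_force: 30.0
```

```bash
python3 j.py;  python3 -c "
from h import *
s=cap('side','side4.png');t=cap('top','top4.png')
cv2.imwrite('pics/m6.png',cv2.resize(s['frame'][280:400,195:375],(780,520),interpolation=2))"
```

```text
t 12.65 jig x 8.5 lat 0.4 tcpz 24.8 yaw 13.39 | Fx 1.5 Fy -0.2 Fz 0.5 M [-0.   -0.09  0.03] 64.1
```

View pics/m6.png

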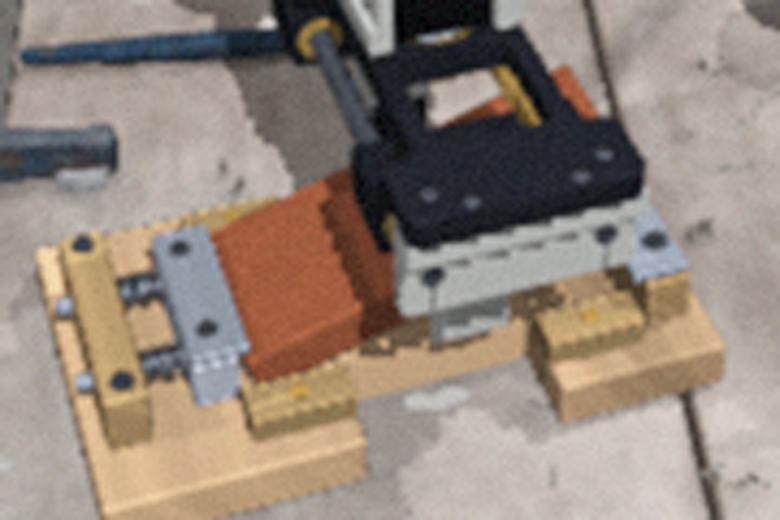

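Request:
servo_tool([
  [-0.01,0,0],
  [-0.01,0,0],
  [-0.01,0,0],
  [-0.01,0,0],
  [-0.005,0,0],
  [0,0,0],
  [0,0,0],
  [0,0,0],
], spin=[0,0,0,0,0,0,0,0])

```text
time: 13.75
tool_pos: [501.1, -11.6, 25.6]
tcp_rot: [3.141, -0.004, 0.233]
contact_force: [6.0, 4.7, -0.5]
grip_width: 63.9
finger_force: 30.0
```

```bash
python3 j.py
```

```text
t 13.75 jig x 1.7 lat 0.1 tcpz 25.6 yaw 13.34 | Fx 6.9 Fy 3.1 Fz -0.5 M [ 0.69 -0.97 -0.07] 63.9
```

Request:
servo_tool([
  [-0.01,-0.003,0],
  [-0.01,0,0],
  [-0.01,0,0],
  [-0.01,0,0],
  [0,0,0],
  [0,0,0],
  [0,0,0],
  [0,0,0],
], spin=[0,0,0,0,0,0,0,0])

```text
time: 14.75
tool_pos: [494.4, -13.2, 25.9]
tcp_rot: [3.14, -0.006, 0.233]
contact_force: [8.8, 3.3, -0.9]
grip_width: 63.5
finger_force: 30.0
```

```bash
python3 j.py
```

```text
t 14.75 jig x -5.2 lat 0.2 tcpz 25.9 yaw 13.35 | Fx 9.3 Fy 1.2 Fz -0.9 M [ 0.57 -1.35  0.02] 63.5
```

Request:
servo_tool([
  [-0.005,0,0],
  [-0.003,0,0],
  [0,0,0],
  [0,0,0],
  [0,0,0],
  [0,0,0],
  [0,0,0],
  [0,0,0],
], spin=[0,0,0,0,0,0,0,0])

```text
time: 15.75
tool_pos: [494.1, -13.3, 26.2]
tcp_rot: [3.139, -0.009, 0.233]
contact_force: [11.8, 4.8, -0.6]
grip_width: 63.6
finger_force: 30.0
```

```bash
python3 j.py
cat > st.py <<'E'
from h import *
s=cap('side','side5.png');t=cap('top','top5.png')
yw=np.radians(13.3);X=np.array([np.cos(yw),np.sin(yw)])
for n,c,f0 in(('side',s,'pics/side0.png'),('top',t,'pics/top0.png')):
    for im in(cv2.imread(f0),c['frame']):
        k=cv2.inRange(cv2.cvtColor(im,cv2.COLOR_BGR2HSV),(90,20,90),(125,120,220))
        for q in cv2.findContours(k,0,1)[0]:
            x,y,w,h=cv2.boundingRect(q);m=cv2.moments(q)
            ok=(n=='side' and 215<x<260 and 320<y<380) or (n=='top' and 400<x<460 and 310<y<360)
            if m['m00']>60 and ok: 
                u=(m['m10']/m['m00'],m['m01']/m['m00']);print(n,m['m00'],np.round(u,1),(x,y,w,h),'along %.1f'%(onz(c,u,40)[:2]@X-483.3))
E
python3 st.py
```

```text
t 15.75 jig x -5.5 lat 0.1 tcpz 26.2 yaw 13.33 | Fx 12.6 Fy 2.0 Fz -0.6 M [ 1.06 -1.9  -0.09] 63.6
side 489.0 [240.3 352. ] (226, 333, 26, 40) along -73.8
side 471.5 [232.7 353.5] (223, 335, 21, 40) along -84.3
top 256.0 [437.3 332.4] (421, 324, 34, 20) along -71.3
top 141.0 [446.6 336.8] (435, 331, 22, 12) along -82.4
```

Request:
servo_tool([
  [0.003,0,0.01],
  [0,0,0.01],
  [0,0,0.01],
  [0,0,0.01],
  [0,0,0.01],
  [0,0,0],
  [0,0,0],
  [0,0,0],
], spin=[0,0,0,0,0,0,0,0])

```text
time: 16.85
tool_pos: [495.5, -13.4, 16.8]
tcp_rot: [3.138, -0.011, 0.233]
contact_force: [13.7, 5.5, 2.3]
grip_width: 63.9
finger_force: 30.0
```

```bash
python3 j.py;python3 st.py
```

```text
t 16.85 jig x -4.2 lat -0.3 tcpz 16.8 yaw 13.34 | Fx 14.6 Fy 2.2 Fz 2.3 M [ 0.91 -1.83 -0.03] 63.9
side 489.0 [240.3 352. ] (226, 333, 26, 40) along -73.8
side 467.0 [233.6 353.3] (223, 334, 22, 41) along -83.1
top 256.0 [437.3 332.4] (421, 324, 34, 20) along -71.3
top 125.5 [447.5 336.1] (436, 330, 21, 12) along -81.7
```

Request:
servo_tool([
  [-0.004,0,0.008],
  [0,0,0.008],
  [0,0,0.008],
  [0,0,0.008],
  [0,0,0.006],
  [0,0,0],
  [0,0,0],
  [0,0,0],
], spin=[0,0,0,0,0,0,0,0])

```text
time: 17.95
tool_pos: [494.3, -13.7, 8.9]
tcp_rot: [3.139, -0.01, 0.233]
contact_force: [12.4, 5.0, 0.7]
grip_width: 63.4
finger_force: 30.0
```

```bash
python3 j.py;python3 st.py
```

```text
t 17.95 jig x -5.4 lat -0.2 tcpz 8.9 yaw 13.36 | Fx 13.2 Fy 2.0 Fz 0.7 M [ 0.73 -1.69  0.04] 63.4
side 489.0 [240.3 352. ] (226, 333, 26, 40) along -73.8
side 465.5 [233.3 353.4] (223, 334, 21, 41) along -83.5
top 256.0 [437.3 332.4] (421, 324, 34, 20) along -71.3
top 121.5 [447.6 336.3] (438, 331, 19, 11) along -82.1
```

Request:
servo_tool([
  [0,0,0.005],
  [0,0,0.005],
  [0,0,0.005],
  [0,0,0],
  [0,0,0],
  [0,0,0],
  [0,0,0],
  [0,0,0],
], spin=[0,0,0,0,0,0,0,0])

```text
time: 19.05
tool_pos: [494.0, -13.7, 5.8]
tcp_rot: [3.139, -0.009, 0.233]
contact_force: [11.7, 4.4, 0.3]
grip_width: 63.7
finger_force: 30.0
```

```bash
python3 j.py;python3 st.py >/dev/null; python3 -c "
import cv2,numpy as np
s=cv2.imread('pics/side5.png');t=cv2.imread('pics/top5.png')
cv2.imwrite('pics/m7.png',np.hstack([cv2.resize(s[290:390,200:370],(500,294*1),interpolation=2),cv2.resize(t[225:370,375:480],(213,294),interpolation=2)]))"
```

```text
t 19.05 jig x -5.7 lat -0.2 tcpz 5.8 yaw 13.36 | Fx 12.4 Fy 1.6 Fz 0.3 M [ 0.68 -1.62  0.02] 63.7
```

View pics/m7.png

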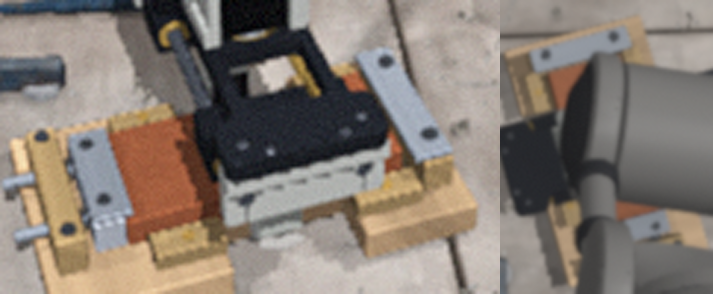

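Request:
servo_tool([
  [0,0,0.005],
  [0,0,0.005],
  [0,0,0],
  [0,0,0],
  [0,0,0],
  [0,0,0],
  [0,0,0],
  [0,0,0],
], spin=[0,0,0,0,0,0,0,0])

```text
time: 20.15
tool_pos: [493.9, -13.7, 4.1]
tcp_rot: [3.139, -0.009, 0.233]
contact_force: [10.1, 4.9, 4.7]
grip_width: 63.6
finger_force: 30.0
```

```bash
python3 j.py;python3 st.py
```

```text
t 20.15 jig x -5.8 lat -0.2 tcpz 4.1 yaw 13.36 | Fx 10.9 Fy 2.5 Fz 4.7 M [ 0.61 -1.39  0.  ] 63.6
side 489.0 [240.3 352. ] (226, 333, 26, 40) along -73.8
side 470.5 [233.7 353.3] (223, 334, 22, 41) along -83.0
top 256.0 [437.3 332.4] (421, 324, 34, 20) along -71.3
top 123.5 [447.4 336. ] (439, 330, 18, 12) along -81.4
```

Request:
servo_tool([
  [0,0,0.005],
  [0,0,0],
  [0.005,0,0],
  [0.005,0,0],
  [0.005,0,0],
  [0.005,0,0],
  [0,0,0],
  [0,0,0],
], spin=[0,0,0,0,0,0,0,0])

```text
time: 21.25
tool_pos: [493.9, -13.6, 4.1]
tcp_rot: [3.14, -0.001, 0.234]
contact_force: [-6.8, -3.4, 27.1]
grip_width: 63.7
finger_force: 30.0
```

```bash
python3 j.py;python3 st.py
```

```text
t 21.25 jig x -5.8 lat -0.1 tcpz 4.1 yaw 13.40 | Fx -7.4 Fy -1.7 Fz 27.1 M [-0.95  1.04 -0.11] 63.7
side 489.0 [240.3 352. ] (226, 333, 26, 40) along -73.8
side 466.5 [233.8 353.4] (223, 334, 22, 41) along -82.9
top 256.0 [437.3 332.4] (421, 324, 34, 20) along -71.3
top 120.0 [447.5 335.8] (439, 330, 18, 12) along -81.3
```

Request:
servo_tool([
  [0,0,-0.003],
  [0,0,-0.002],
  [0,0,0],
  [0,0,0],
  [0,0,0],
  [0,0,0],
  [0,0,0],
  [0,0,0],
], spin=[0,0,0,0,0,0,0,0])

```text
time: 22.35
tool_pos: [494.8, -13.3, 4.1]
tcp_rot: [3.14, -0.003, 0.234]
contact_force: [-0.2, -1.1, 13.5]
grip_width: 63.9
finger_force: 30.0
```

```bash
python3 j.py;python3 st.py
```

```text
t 22.35 jig x -4.8 lat -0.0 tcpz 4.1 yaw 13.41 | Fx -0.5 Fy -1.1 Fz 13.5 M [-0.53  0.01 -0.01] 63.9
side 489.0 [240.3 352. ] (226, 333, 26, 40) along -73.8
side 475.0 [234.3 353.2] (223, 334, 23, 41) along -82.1
top 256.0 [437.3 332.4] (421, 324, 34, 20) along -71.3
top 119.5 [447.3 335.3] (439, 330, 17, 11) along -80.3
```

Request:
servo_tool([
  [0,0,-0.002],
  [0.005,0,0],
  [0.005,0,0],
  [0.005,0,0],
  [0,0,0],
  [0,0,0],
  [0,0,0],
  [0,0,0],
], spin=[0,0,0,0,0,0,0,0])

```text
time: 23.45
tool_pos: [497.7, -12.6, 4.1]
tcp_rot: [3.14, -0.003, 0.234]
contact_force: [0.8, -1.0, 9.4]
grip_width: 63.5
finger_force: 30.0
```

```bash
python3 j.py;python3 st.py
```

```text
t 23.45 jig x -1.8 lat -0.0 tcpz 4.1 yaw 13.41 | Fx 0.6 Fy -1.2 Fz 9.4 M [-0.48 -0.16  0.05] 63.5
side 489.0 [240.3 352. ] (226, 333, 26, 40) along -73.8
side 486.5 [236.2 352.9] (223, 333, 25, 41) along -79.5
top 256.0 [437.3 332.4] (421, 324, 34, 20) along -71.3
top 112.0 [446.8 333.4] (438, 328, 18, 11) along -77.1
```

Request:
servo_tool([
  [0,0,-0.002],
  [0,0,0],
  [0,0,0],
  [0,0,0],
  [0,0,0],
  [0,0,0],
  [0,0,0],
  [0,0,0],
], spin=[0,0,0,0,0,0,0,0])

```text
time: 24.55
tool_pos: [497.8, -12.6, 4.1]
tcp_rot: [3.14, -0.003, 0.234]
contact_force: [3.4, -1.6, 6.5]
grip_width: 63.5
finger_force: 30.0
```

Request:
servo_tool([
  [0,0,0],
  [0,0,0],
  [0,0,0],
  [0,0,0],
  [0,0,0],
  [0,0,0],
  [0,0,0],
  [0,0,0],
], spin=[0,0,0,0,0,0,0,0], hand=1)

```text
time: 25.55
tool_pos: [496.6, -12.1, 3.3]
tcp_rot: [3.141, 0.0, 0.234]
contact_force: [0.2, 0.2, 0.2]
grip_width: 92.1
finger_force: 0.0
```

Request:
servo_tool([
  [0,0,-0.05],
  [0,0,-0.1],
  [0,0,-0.2],
  [0,0,-0.2],
  [0,0,-0.2],
  [0,0.2,0],
  [0,0.2,0],
  [0,0.2,0],
], spin=[0,0,0,0,0,0,0,0])

```text
time: 26.55
tool_pos: [524.6, -129.8, 154.3]
tcp_rot: [3.141, -0.001, 0.234]
contact_force: [-0.0, 1.3, 0.2]
grip_width: 91.9
finger_force: 0.0
```

Request:
servo_tool([
  [0,0.2,0],
  [0,0.2,0],
  [0,0.2,0],
  [0,0,0],
  [0,0,0],
  [0,0,0],
  [0,0,0],
  [0,0,0],
], spin=[0,0,0,0,0,0,0,0])

```text
time: 27.55
tool_pos: [552.2, -245.0, 153.5]
tcp_rot: [3.141, -0.0, 0.234]
contact_force: [-0.5, 0.0, -0.4]
grip_width: 91.8
finger_force: 0.0
```

```bash
python3 j.py;python3 st.py; python3 -c "
import cv2,numpy as np
s=cv2.imread('pics/side5.png');t=cv2.imread('pics/top5.png')
cv2.imwrite('pics/m8.png',np.hstack([cv2.resize(s[290:390,200:370],(476,280),interpolation=2),cv2.resize(t[225:370,375:480],(304,420),interpolation=2)[70:350]]) if 0 else np.hstack([cv2.resize(s[290:390,200:370],(500,420),interpolation=2),cv2.resize(t[225:370,375:480],(300,420),interpolation=2)]))"
```

```text
t 27.55 jig x -2.3 lat -238.7 tcpz 153.5 yaw 13.42 | Fx -0.5 Fy 0.1 Fz -0.4 M [ 0.01 -0.07  0.  ] 91.8
side 489.0 [240.3 352. ] (226, 333, 26, 40) along -73.8
side 498.5 [237.3 352.7] (223, 333, 26, 41) along -77.9
top 256.0 [437.3 332.4] (421, 324, 34, 20) along -71.3
top 258.5 [438.2 334.7] (422, 327, 34, 20) along -75.4
```

View pics/m8.png

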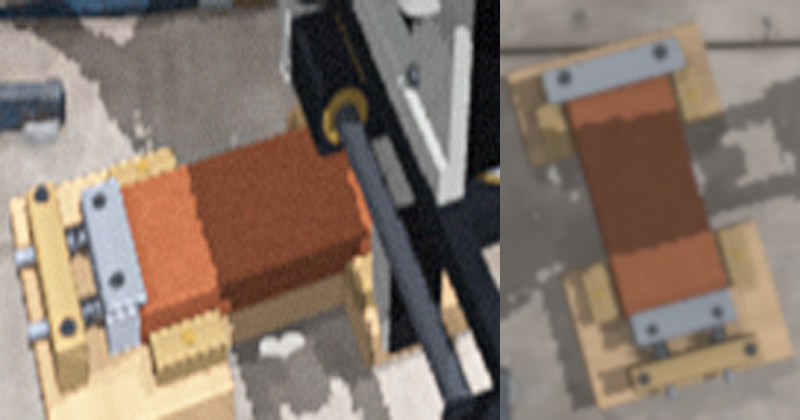

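```bash
python3 -c "
from plant import workorder;print(workorder.close_job())"
```

```text
the job is handed in; nothing more can be done
None
```

The tile is clipped into the jig and the job is handed in at about 27.6 s. The last pictures show it square with both ends under the lips, and the stop is pushed back 4.1 mm (4 mm for a seated tile). I did not measure flatness on its own, since the arm hid the fence end from the side camera. I never moved the bulb, bowl or brush, though I did not check them in a final picture.

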